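# Open the stone polisher's sprung, loose cover

## Task

Open the bench polisher so the stones can be taken out: push the red knob of the sprung bolt gently all the way out to its stop so that the green cover springs ajar, and let the bolt go home again. Then tip the loose cover up by its raised front edge, without shoving it or letting it drop, until it stands on its rear edge on the ledge, leaning back against the two steel rest bars. Leave the bowl, the cup and the small pink stone where they are.

Things in the scene. Friction and masses are not known exactly. Their poses are not given: they have to be found in the camera images.
- polisher: Grey, fixed. Origin on the bench under the trough; x from its front (where the cover overhangs; facing roughly the robot's right) to the motor housing, y to its left, z up. Open trough x -75 to 58 mm, y +-62, rim z 80. Ledge x 58 to 77, sunk to z 75, between cheeks (y +-62, x 38 to 78, up to z 100). Motor housing x 110 to 215, y +-70, 110 high. Pushes over 35 N are rough
- ledge (a point): Middle of the line where the sunk ledge meets the feet of the two steel rest bars (polisher x 77, y 0, z 75). The bars, 16 mm wide, at y +-42, rise from this line and lean back (tops towards +x) by 12 degrees, up to z 217; their flat front faces carry the opened cover, and the 5 mm step of the rear rim, 19 mm before this point, keeps its foot from slipping forward
- pins (a point): Midway between two steel pins in the trough's front wall (polisher x -60, y +-45, z 80 at rim level; this point is fixed). They stand on one damped sprung bar under the cover and press it up with about 7 N; with the bolt out they raise the cover in about half a second and stop 22 mm above the rim, still pressing up to 4 N
- bolt (a joint): Sprung steel bolt: 0 = home, nose 8 mm over the cover's left edge at polisher x -50; 0.016 m = out at its stop. Slides along the polisher's +y; the cover is free from about 0.012. Spring 4 N at home, 8 N at the stop, plus up to 4 N friction under the cover; let go, it springs home beneath the raised cover
- bolt_knob (a point): Centre of the top of the bolt's upright red knob: post 14 mm across, 50 tall, on the flat bolt arm (18 wide, top at z 95.5). Bolt home: polisher x -50, y 115, z 144.5. About 48 mm of free space above the arm between the cover's left edge and the knob, for closed fingers to push it outwards. A dark guide block below the arm: x -67 to -33, y 64 to 100, up to z 86.5
- cover: Loose green plate 165 x 116 x 6 mm, 0.18 to 0.37 kg; origin at the centre of its underside, x to the rear edge, z out of its top. Lies on the rim, held by the bolt. Sprung ajar it tilts about 0.18 rad about the rear rim, front up, held by its weight only. Leaning on the rest bars it is turned about 1.78 rad from lying. Pushes over 35 N are rough
- cover_front (a point): Middle of the cover's front edge, at the underside, 82.5 mm before its origin. It overhangs the trough's front wall by about 20 mm, with free space down to the bench beneath; the plate is too wide to grip
- cover_rear (a point): Middle of the cover's rear edge, at the underside, 82.5 mm behind its origin. At the start about 7 mm before the rest bars; tipped up it drops onto the sunk ledge, and pushed rearwards it stops against the feet of the bars
- bowl: Bystander: loose steel bowl, 124 mm across, 45 mm high, in front of the polisher; origin under its centre
- mug: Bystander: loose pale yellow cup without handle, 76 mm across, 90 mm high, at the polisher's right side; origin under its centre
- stone: Bystander: loose small pink rough stone, about 70 x 60 x 58 mm, behind the motor housing; origin under its centre

How it is judged:
On the way, in this order (a step that is already met when the one before it is completed fails the run):
1. the bolt is pushed out to its stop (value of joint bolt above 0.0145 m), for 0.1 s.
2. the bolt is home again and the cover stays ajar (value of joint bolt below 0.002 m and z of cover_front in the frame of polisher above 0.097 m), for 0.1 s.
3. the cover is tipped up steeply, its rear edge still on the ledge (angle between cover's own z axis and vertical above 0.9 rad and distance between cover_rear and ledge below 0.03 m), for 0.1 s.
At the end, for the whole second after the job is handed in: The cover stands still on its rear edge on the ledge (rear edge within 35 mm of the feet of the rest bars, front edge up, more than 210 mm above the bench), tipped 94 to 117 degrees from lying so that it leans back on the rest bars; the bolt is home within 2 mm (angle between cover's own z axis and vertical between 1.64 and 2.05 rad and z of cover_rear in the frame of polisher below 0.095 m and x of cover_rear in the frame of polisher above 0.05 m and z of cover_front in the frame of polisher above 0.21 m and distance between cover_rear and ledge below 0.035 m and value of joint bolt below 0.002 m and linear speed of cover below 0.02 m/s and angular speed of cover below 0.1 rad/s); the robot touches nothing.
It fails at once if the cover is flung or dropped (faster than 0.6 m/s) (linear speed of cover above 0.6 m/s).
It fails at once if the polisher or its bolt is pushed harder than 35 N (contact force between the fingers and polisher above 35 N).
It fails at once if the cover is pushed harder than 35 N (contact force between the fingers and cover above 35 N).
It fails at once if a bystander is moved by more than 20 mm (distance of any of bowl, mug, stone from where it was at the start of the episode above 0.02 m).
It also fails if it takes over 54 s, if anything falls off the work surface, if the arm or the gripper's body presses on something with over 40 N, if the wrist force passes 120 N, or if a joint passes its speed limit or range.

## Robot

A 7-joint arm with a two-finger parallel gripper is mounted at the origin on the work surface. World frame = base frame: x ahead of the robot, y to its left, z up, the work surface at z = 0. Lengths are in m, angles in rad, forces in N, time in s.
With the tool pointing down it reaches from about 0.4 to 0.9 m from the base axis. Payload 5.6 kg.
Tool frame: the origin (TCP) lies midway between the tips of the shut fingers; the grasp point (between the pads) lies 19 mm behind it; z points along the fingers, y is the line along which they close (so a half turn about z gives the same grasp; the last joint's range is limited). The gripper opens to 92 mm and grips with 3 to 60 N. Pads are 20 mm wide; open, the fingers measure 128 mm over their backs; the gripper's body (75 mm by 189 mm) begins 69 mm behind the grasp point.
Start: joints at [-1.362, 0.468, -0.012, 1.603, 0.006, 1.071, -0.056], TCP at [0.162, 0.629, 0.215] pointing down, gripper open.
Joint ranges: [-2.53, 2.53], [-0.31, 2.02], [-1.57, 1.55], [0.28, 2.44], [-1.29, 4.43], [0.15, 1.84], [-2.92, 2.92]. Speed limits (rad/s): [2.57, 2.57, 3.14, 3.14, 3.14, 3.14, 3.14].

## Interface

Orientations are given as a 3x3 rotation matrix whose columns are the frame's x, y, z axes.
In Python, from station import env, effector, solver, viewer, workorder, search_frame, tip_of gives the robot as it stands. Calls block until the motion is done:
- env.reach(position, orientation): joint-space move of the TCP to a pose.
- env.movel(position, frame=None, rate=0.15): straight line of the TCP; frame=None keeps the orientation; rate is the mean speed in m/s.
- env.goto_joints(angles): joint-space move.
- effector.release() and effector.grasp(squeeze=None): open the fingers fully, or close them until they stop; squeeze is the grip in N (None keeps the last).
- env.pause(seconds).
- solver.inverse_kinematics(position, orientation): joint angles nearest the present ones, or None.
- env.sense(): the state.
- viewer.read_camera(name): name is "side" or "top"; returns (picture, depth): 400x640x3 uint8, red, green, blue; 400x640 float32, m along the optical axis (not along the pixel's ray), 0 where there is no reading.
- viewer.camera_info(name): a dict with "intrinsics" (3x3 intrinsics, pixels), "eye" and "rotation" of the camera in the world. Camera axes: x right, y up, looking along -z (the intrinsics and any distortion apply to the point x, -y, -z); pixel columns grow to the right and rows downward; lengths in m; the calibration is good to about 2 mm. A picture is of the moment at which its call begins. camera_info takes no time and is no camera call.
A pose or a line that the arm cannot do raises env.PlanningError and nothing moves.
- workorder.finish_job(): hands the job in; it is judged then, once.
Trained networks look in the newest picture that a camera, given by its name, has taken for a name from the list of things; names that differ only in an ending like _2 or _b are one class to them, and where a whole thing is asked for, a point or a joint stands for the part that bears it (a point fixed in the world has none). Each returns a list of dicts, best first, with "score" (0 to 1); they miss things now and then, are a little off and sometimes report something else, mostly with a low value. They report only what shows in the picture. A call takes as long as a camera call.
- search_frame(camera, name): "at" ([x, y, z] in m, in world coordinates, good to about 4 mm: the middle of the surface that is visible of it).
- tip_of(camera, name): "at" ([x, y, z] in m, in world coordinates, good to about 4 mm: a listed point, or the origin of a listed thing).
The state is a dict: "t": time; "joint_positions": joint angles; "joint_velocities": joint speeds; "tau": joint torques, N m; "ee_pos": TCP position; "tcp_rot": TCP orientation; "wrist_force": force on the tool from outside, world axes, zero at the start; "moment": the same for the moment, N m; "gripper_width": finger opening in m; "grasp_force": force on a finger pad.
Only numpy, scipy, OpenCV 4.12 (cv2) and the standard library are available. Lean on these libraries where they do the work, as an engineer would, in place of code of your own. Each camera call takes 0.05 s, during which the arm holds its last target. There are 200 camera calls.

## Working session

There is one attempt and no reset: what is moved stays moved. The work goes in short steps, each a Python script; the robot and the scene stay as the last script left them, time stands still between calls to the robot, and variables do not carry over. Pictures are saved under pics/ and viewed, at most 10 in all, crops included, and the job is handed in when it is done.

```bash
ls; mkdir -p pics; python3 - <<'E'
from station import *
import cv2,numpy as np
for c in ("top","side"):
    p,d=viewer.read_camera(c); cv2.imwrite(f"pics/{c}0.png",p[:,:,::-1]); np.save(f"pics/{c}0.npy",d)
    i=viewer.camera_info(c); print(c,i)
    for n in ("polisher","ledge","pins","bolt_knob","cover","cover_front","cover_rear","bowl","mug","stone"):
        r=tip_of(c,n); print(n,[(np.round(a["at"],3).tolist(),round(a["score"],2)) for a in r[:2]])
print(env.sense())
E
```

```text
pics
top {'intrinsics': array([[491.70088911,   0.        , 321.8399294 ],
       [  0.        , 491.70088911, 189.76853807],
       [  0.        ,   0.        ,   1.        ]]), 'eye': array([0.47849368, 0.05217601, 1.24816234]), 'rotation': array([[ 0.01707451,  0.99481397, -0.10026776],
       [-0.99974095,  0.01849594,  0.0132638 ],
       [ 0.01504956,  0.10001531,  0.99487208]])}
polisher [([0.606, 0.024, 0.076], 0.67)]
ledge [([0.604, 0.032, 0.078], 0.91)]
pins []
bolt_knob [([0.505, -0.107, 0.145], 0.51)]
cover [([0.617, -0.055, 0.076], 0.69)]
cover_front [([0.621, -0.144, 0.081], 0.61)]
cover_rear [([0.605, 0.023, 0.079], 0.58), ([0.506, -0.109, 0.146], 0.31)]
bowl []
mug [([0.758, -0.02, 0.001], 0.55)]
stone [([0.605, 0.226, -0.0], 0.65), ([0.607, 0.026, 0.078], 0.43)]
side {'intrinsics': array([[389.51322305,   0.        , 317.8626172 ],
       [  0.        , 389.51322305, 200.17768649],
       [  0.        ,   0.        ,   1.        ]]), 'eye': array([0.28247323, 0.62322784, 0.76884514]), 'rotation': array([[-0.87940189,  0.33478471, -0.33848416],
       [-0.47603208, -0
[... 604 characters left out ...]
5]), 'joint_velocities': array([-0.00024963, -0.00097427,  0.00058588, -0.00064948,  0.00057535,
        0.00171105, -0.00024505]), 'tau': array([ 5.25960604e-04, -5.20420182e+01, -1.24357181e-02, -2.44068557e+01,
       -5.67457743e-02,  1.11610891e-02,  1.31546469e-05]), 'ee_pos': array([0.16202144, 0.62946986, 0.21457101]), 'tcp_rot': array([[-9.68443088e-01,  2.49234786e-01,  8.08739085e-05],
       [ 2.49234782e-01,  9.68443091e-01, -5.16858549e-05],
       [-9.12036909e-05, -2.98982180e-05, -9.99999995e-01]]), 'wrist_force': array([ 0.43663703,  0.24958067, -0.16338208]), 'moment': array([ 0.00558555, -0.03322613, -0.00014597]), 'grasp_force': 0.0, 'gripper_width': 0.09182534665304391}
```

View pics/top0.png

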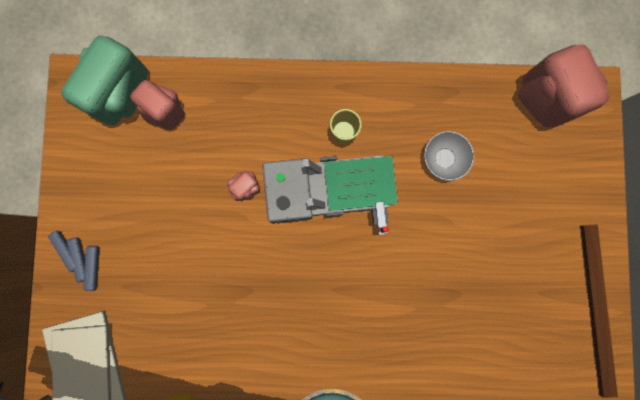

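View pics/side0.png

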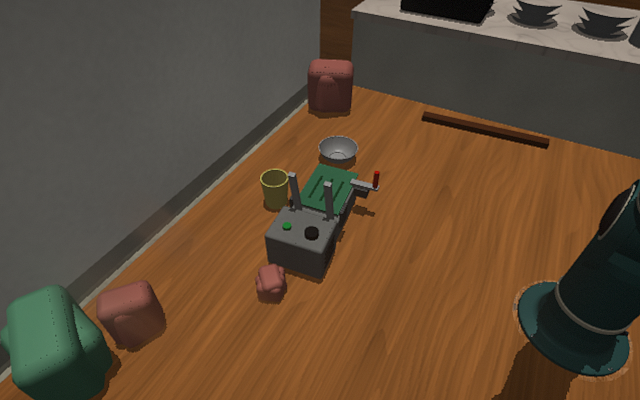

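```bash
python3 - <<'E'
from station import viewer
import cv2,numpy as np
from scipy.spatial import cKDTree
for c in ("top","side"):
    p=cv2.imread(f"pics/{c}0.png"); d=np.load(f"pics/{c}0.npy"); i=viewer.camera_info(c); K=i["intrinsics"]
    v,u=np.mgrid[:400,:640]; P=np.stack([(u-K[0,2])/K[0,0]*d,-(v-K[1,2])/K[1,1]*d,-d],-1)@i["rotation"].T+i["eye"]
    h=cv2.cvtColor(p,cv2.COLOR_BGR2HSV); H,S,V=h[...,0],h[...,1],h[...,2]
    ok=d>0
    g=ok&(H>35)&(H<90)&(S>80)&(P[...,2]>.07)&(P[...,2]<.1)
    r=ok&((H<8)|(H>172))&(S>120)&(P[...,2]>.1)
    G=P[g]; print(c,"green",len(G),np.median(G[:,2]))
    if len(G)>50:
        print(np.round(cv2.boxPoints(cv2.minAreaRect(G[:,:2].astype(np.float32))),3).tolist(),np.round(cv2.minAreaRect(G[:,:2].astype(np.float32)),4) if 0 else cv2.minAreaRect(G[:,:2].astype(np.float32)))
    R=P[r]; print("red",len(R)); 
    if len(R): 
        T=R[R[:,2]>R[:,2].max()-.008]; print(np.round(T.mean(0),3),np.round(R.min(0),3),np.round(R.max(0),3))
E
```

```text
top green 3451 0.08742432087221985
[[0.5009999871253967, -0.11800000071525574], [0.6610000133514404, -0.17499999701976776], [0.9110000133514404, 0.5189999938011169], [0.7509999871253967, 0.5770000219345093]] ((0.7061953544616699, 0.2008860856294632), (0.7383173108100891, 0.17010489106178284), 70.16861724853516)
red 659
[ 0.874 -0.569  0.169] [ 0.499 -0.632  0.1  ] [0.931 0.485 0.174]
side green 2524 0.08841604299999323
[[-0.054999999701976776, 0.0430000014603138], [0.26600000262260437, -0.4169999957084656], [1.1160000562667847, 0.17800000309944153], [0.7950000166893005, 0.6370000243186951]] ((0.5304313898086548, 0.11026692390441895), (1.0375672578811646, 0.5609317421913147), 34.980255126953125)
red 1387
[0.075 0.02  0.311] [ 0.074 -1.197  0.1  ] [0.932 0.485 0.313]
```

The top view shows the polisher at columns 265–395, rows 155–220. The green cover is at (360,183), the red knob at (384,230), the bowl at (448,157), the cup at (345,125) and the stone at (243,185). The side view shows the same layout, with the motor housing facing the camera. I'll restrict the fit to the cover region.

```bash
python3 - <<'E'
from station import viewer
import cv2,numpy as np
for c in ("top","side"):
    p=cv2.imread(f"pics/{c}0.png"); d=np.load(f"pics/{c}0.npy"); i=viewer.camera_info(c); K=i["intrinsics"]
    v,u=np.mgrid[:400,:640]; P=np.stack([(u-K[0,2])/K[0,0]*d,-(v-K[1,2])/K[1,1]*d,-d],-1)@i["rotation"].T+i["eye"]
    h=cv2.cvtColor(p,cv2.COLOR_BGR2HSV); H,S,V=h[...,0],h[...,1],h[...,2]
    X,Y,Z=P[...,0],P[...,1],P[...,2]
    roi=(d>0)&(X>.45)&(X<.75)&(Y>-.25)&(Y<.2)
    g=roi&(H>35)&(H<90)&(S>80)&(Z>.07)&(Z<.1)
    g=cv2.morphologyEx(g.astype(np.uint8),cv2.MORPH_CLOSE,np.ones((5,5)));g=cv2.morphologyEx(g,cv2.MORPH_OPEN,np.ones((3,3)))>0
    G=P[g].astype(np.float32); m=cv2.minAreaRect(G[:,:2].copy()); print(c,len(G),np.median(G[:,2]),m,np.round(cv2.boxPoints(m),3).tolist())
    R=P[roi&((H<8)|(H>172))&(S>150)&(Z>.09)]; T=R[R[:,2]>.138]; print("red",len(R),np.round(R.mean(0),3),len(T),np.round(T.mean(0),3),np.round(R.min(0),3),np.round(R.max(0),3))
    # housing top z=.11
    M=P[roi&(abs(Z-.11)<.006)&(Y>.03)].astype(np.float32); m=cv2.minAreaRect(M[:,:2].copy()); print("housing",len(M),np.median(M,0),m)
    B=P[(d>0)&(X>.6)&(X<.8)&(Y>-.4)&(Y<-.19)&(Z>.02)]; print("bowl",np.round((B.min(0)+B.max(0))/2,3),np.ptp(B,0))
E
```

```text
top 3257 0.08745808 ((0.578829288482666, -0.039501823484897614), (0.18177466094493866, 0.2021045982837677), 5.613203048706055) [[0.4779999852180481, 0.052000001072883606], [0.49799999594688416, -0.14900000393390656], [0.6790000200271606, -0.13099999725818634], [0.6589999794960022, 0.07000000029802322]]
red 29 [ 0.504 -0.104  0.142] 25 [ 0.504 -0.105  0.144] [ 0.499 -0.11   0.123] [ 0.508 -0.099  0.15 ]
housing 2391 [0.59518635 0.11650787 0.11018567] ((0.595628023147583, 0.09940256178379059), (0.1399567425251007, 0.14429980516433716), 6.801903247833252)
bowl [ 0.693 -0.278  0.036] [0.12213301 0.12303771 0.03187863]
side 1581 0.08872869 ((0.4966406524181366, 0.2533922493457794), (0.13819648325443268, 0.8434962630271912), 20.770084381103516) [[0.28200000524520874, 0.6230000257492065], [0.5820000171661377, -0.16500000655651093], [0.7110000252723694, -0.11599999666213989], [0.41200000047683716, 0.671999990940094]]
red 74 [ 0.505 -0.102  0.127] 24 [ 0.506 -0.104  0.144] [ 0.5   -0.112  0.099] [ 0.512 -0.096  0.147]
housing 2009 [0.59370756 0.1241302  0.11108278] ((0.595949113368988, 0.10758915543556213), (0.1399271935224533, 0.13236546516418457), 7.722716331481934)
bowl [ 0.694 -0.277  0.035] [0.1230761  0.12306909 0.03022618]
```

```bash
cat > h.py <<'E'
from station import *
import numpy as np
phi=np.radians(6.7); O=np.array([.6125,-.0435,0])
ex=np.array([-np.sin(phi),np.cos(phi),0]); ey=np.array([-np.cos(phi),-np.sin(phi),0]); ez=np.array([0,0,1.])
A=np.c_[ex,ey,ez]
def W(x,y,z): return O+A@np.array([x,y,z])/1000
def R(beta,sgn=1):
    """tool z pitched beta deg below horizontal towards polisher +x; tool y along sgn*polisher y"""
    b=np.radians(beta); z=np.cos(b)*ex-np.sin(b)*ez; y=sgn*ey
    return np.c_[np.cross(y,z),y,z]
def tip(theta,beta,y=0,gap=0,f=25,rear=(77,75),L=165,t=10):
    """TCP for plate at tilt theta; gap = mm clear of underside"""
    th,b=np.radians([theta,beta]); d=np.array([np.cos(th),-np.sin(th)]); n=np.array([-np.sin(th),-np.cos(th)])
    zt=np.array([np.cos(b),-np.sin(b)]); dn=np.array([-np.sin(b),-np.cos(b)])
    F=np.array(rear)-L*d                   # front edge underside
    c=F+gap*n
    p=(c+f*zt if beta>=theta else c+f*d)+t*dn
    return W(p[0],y,p[1])
E
python3 - <<'E'
from h import *
print(W(-50,115,144.5),W(77,0,75),W(-95,0,80))
for s in (1,-1):
    print(s,"push",[np.round(q,2) if (q:=solver.inverse_kinematics(W(-50,y,110),R(90,s))) is not None else None for y in (83,120)])
    for b0 in (25,35,45,60):
        print(b0,[None if (q:=solver.inverse_kinematics(tip(t,b0+(92-b0)*(t-10)/94),R(b0+(92-b0)*(t-10)/94,s))) is None else np.round(q,1).tolist() for t in (10,40,70,104)], solver.inverse_kinematics(tip(6,b0,gap=15)-.08*ex,R(b0,s)) is not None)
E
```

```text
[ 0.50411891 -0.10657567  0.1445    ] [0.60351635 0.03297414 0.075     ] [ 0.62358372 -0.13785121  0.08      ]
1 push [array([-0.78,  0.89,  1.34,  2.  , -0.98,  1.14, -2.02]), array([-0.8 ,  0.82,  1.35,  2.08, -0.94,  1.08, -1.99])]
25 [[0.3, 1.1, 0.4, 1.4, -1.1, 1.8, -2.0], [-0.1, 0.9, 0.9, 1.6, -1.1, 1.7, -2.0], [-0.6, 0.9, 1.3, 1.7, -1.1, 1.6, -2.1], [-1.0, 0.8, 1.3, 1.8, -0.8, 1.2, -2.5]] True
35 [[0.1, 1.1, 0.7, 1.4, -1.1, 1.8, -1.9], [-0.3, 1.0, 1.1, 1.6, -1.2, 1.8, -2.0], [-0.7, 0.9, 1.3, 1.7, -1.1, 1.6, -2.1], [-1.0, 0.8, 1.3, 1.8, -0.8, 1.2, -2.5]] True
45 [[-0.1, 1.1, 0.9, 1.5, -1.2, 1.8, -1.9], [-0.4, 1.1, 1.3, 1.6, -1.3, 1.8, -1.9], [-0.7, 0.9, 1.3, 1.7, -1.0, 1.5, -2.2], [-1.0, 0.8, 1.3, 1.8, -0.8, 1.2, -2.5]] True
60 [[-0.3, 1.1, 1.1, 1.6, -1.2, 1.6, -1.9], [-0.5, 1.0, 1.3, 1.7, -1.2, 1.6, -2.0], [-0.8, 0.8, 1.3, 1.7, -1.0, 1.4, -2.2], [-1.0, 0.8, 1.3, 1.8, -0.8, 1.2, -2.5]] True
-1 push [array([-0.51,  0.55,  0.84,  1.99, -0.54,  0.85,  0.74]), array([-0.53,  0.49,  0.85,  2.07, -0.51,  0.8 ,  0.75])]
25 [[0.3, 1.1, 0.4, 1.4, -1.1, 1.8, 1.1], [-0.1, 0.8, 0.7, 1.6, -1.0, 1.6, 1.1], [-0.4, 0.6, 0.9, 1.7, -0.8, 1.4, 0.8], [-0.6, 0.4, 0.6, 1.8, -0.2, 1.0, 0.2]] True
35 [[0.2, 1.0, 0.6, 1.4, -1.1, 1.7, 1.2], [-0.1, 0.8, 0.8, 1.6, -1.0, 1.6, 1.1], [-0.4, 0.6, 0.9, 1.7, -0.8, 1.3, 0.8], [-0.6, 0.4, 0.6, 1.8, -0.2, 1.0, 0.2]] True
45 [[0.1, 0.9, 0.6, 1.5, -1.0, 1.6, 1.1], [-0.2, 0.8, 0.9, 1.6, -1.0, 1.5, 1.1], [-0.5, 0.6, 0.8, 1.7, -0.7, 1.2, 0.7], [-0.6, 0.4, 0.6, 1.8, -0.2, 1.0, 0.2]] True
60 [[-0.0, 0.8, 0.6, 1.6, -0.9, 1.3, 1.1], [-0.4, 0.8, 1.0, 1.7, -0.9, 1.4, 1.0], [-0.5, 0.5, 0.8, 1.7, -0.6, 1.2, 0.6], [-0.6, 0.4, 0.6, 1.8, -0.2, 1.0, 0.2]] True
```

```bash
python3 - <<'E'
from h import *
s0=env.sense(); effector.grasp(5)
env.movel(s0["ee_pos"]+[0,0,.15],rate=.3)
Rd=R(90,-1)
env.reach(W(-50,82,250),Rd)
print(env.sense()["t"])
env.movel(W(-50,82,112),Rd,rate=.15)
s=env.sense(); f0=s["wrist_force"]; print(s["t"],s["ee_pos"],W(-50,82,112),f0)
for y in list(range(95,126,2)):
    env.movel(W(-50,y,112),Rd,rate=.04)
    s=env.sense(); f=(s["wrist_force"]-f0)@A; p=(s["ee_pos"]-O)@A*1000
    print(y,round(s["t"],2),np.round(p,1),np.round(f,1))
    if abs(f[1])>17: break
E
```

```text
6.0083
7.075 [ 0.53754575 -0.10298367  0.11275743] [ 0.53689354 -0.10272553  0.112     ] [ 0.37873106 -0.57604129  0.12339685]
95 7.55 [-50.   94.  112.7] [ 0.7 -4.6 -0.3]
97 7.8 [-50.1  95.4 112.7] [ 0.6 -6.  -0.9]
99 8.05 [-50.   97.1 112.7] [ 0.  -5.3 -1.5]
101 8.3 [-50.1  99.  112.7] [ 0.8 -6.8 -1.4]
103 8.55 [-50.1 101.3 112.7] [ 0.5 -6.3 -0.7]
105 8.8 [-50.1 103.1 112.7] [ 1.  -6.1 -1.1]
107 9.05 [-50.1 105.  112.7] [-0.3 -8.1 -1.6]
109 9.3 [-50.1 106.8 112.7] [ 0.4 -7.1 -3.5]
111 9.55 [-50.1 107.8 112.8] [ 0.6 -9.3 -5.8]
113 9.8 [-50.1 107.9 113.2] [  0.2 -14.6  -7.7]
115 10.05 [-50.1 107.9 113.6] [ -0.4 -19.8  -8.4]
```

```bash
python3 - <<'E'
from h import *
import cv2
env.pause(.5)
Rd=R(90,-1)
env.movel(W(-50,100,112),Rd,rate=.04)
env.movel(W(-50,82,112),Rd,rate=.06)
env.movel(W(-50,82,220),Rd,rate=.2)
# swing to the front, high
env.movel(W(-190,0,260),R(35,-1),rate=.3)
for c in ("top","side"):
    p,d=viewer.read_camera(c); cv2.imwrite(f"pics/{c}1.png",p[100:270,200:500,::-1].repeat(2,0).repeat(2,1)); np.save(f"pics/{c}1.npy",d)
    for n in ("bolt_knob","cover_front","cover_rear"):
        r=tip_of(c,n); print(c,n,[(np.round((a["at"]-O)@A*1000,1).tolist(),round(a["score"],2)) for a in r[:1]])
s=env.sense();print(s["t"],(s["ee_pos"]-O)@A,s["wrist_force"],s["gripper_width"])
E
```

```text
top bolt_knob [([-53.3, 114.2, 143.7], 0.56)]
top cover_front [([-93.8, 2.4, 107.7], 0.61)]
top cover_rear [([69.2, -1.6, 76.4], 0.95)]
side bolt_knob [([-53.4, 111.2, 145.4], 0.47)]
side cover_front [([-92.8, -0.1, 104.9], 0.77)]
side cover_rear []
15.5667 [-1.89851122e-01 -5.36624689e-05  2.60022061e-01] [-0.23972327  0.29459038  0.04149762] 0.0001557112691681048
```

View pics/side1.png

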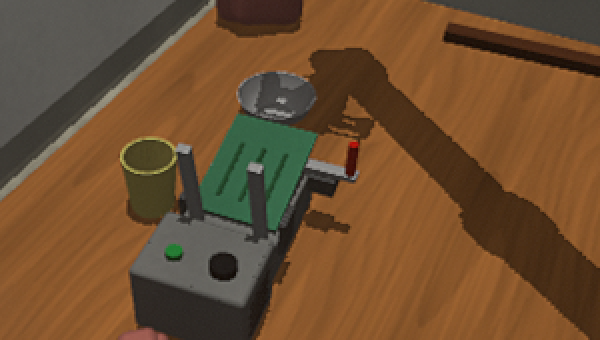

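The cover is ajar: in the side view its front edge, near (270,125), stands clear of the rim, and the detector puts it at z≈106 mm. The knob at (352,160) is back home. Next I go under the front edge and tip the cover up.

```bash
cat >> h.py <<'E'
def pose(th,gap=0):
    u=np.clip((th-10)/94,0,1); v=np.clip((th-10)/25,0,1); b=35+57*u
    return tip(th,b,y=-2,gap=gap,f=17+13*u,rear=(70+7*v,77-2*v)),R(b,-1)
def lift(ths,f0,lim=14):
    for th in ths:
        p,r=pose(th); env.movel(p,r,rate=.06)
        s=env.sense(); f=(s["wrist_force"]-f0)@A
        print(th,round(s["t"],2),np.round((s["ee_pos"]-O)@A*1000,1),np.round(f,1))
        if np.linalg.norm(f)>lim: print("STOP"); break
E
python3 - <<'E'
from h import *
import cv2
p,r=pose(10,gap=14); print((p-O)@A*1000)
env.movel(p-.045*ex,r,rate=.15)
env.movel(p,r,rate=.08)
s=env.sense(); f0=s["wrist_force"]; print(s["t"],(s["ee_pos"]-O)@A*1000,f0); np.save("f0.npy",f0)
lift([10,14,18,24,30,36],f0)
p,d=viewer.read_camera("side"); cv2.imwrite("pics/side2.png",p[100:270,200:500,::-1].repeat(2,0).repeat(2,1))
for n in ("cover_front","cover_rear"):
    q=tip_of("side",n); print(n,[(np.round((a["at"]-O)@A*1000,1).tolist(),round(a["score"],2)) for a in q[:1]])
E
```

```text
[-86.73453334  -2.          73.92232091]
17.725 [-87.13715155  -2.04151369  73.9683955 ] [-0.12766516 -0.77878912 -0.43154383]
10 18.11 [-84.7  -2.3  88.4] [0.9 0.5 1.1]
14 18.44 [-80.9  -2.3  98.4] [ 0.6 -0.3 -1.2]
18 18.77 [-77.   -2.2 108.3] [ 1.  -1.1 -1.7]
24 19.2 [-69.9  -2.1 122.8] [ 0.4 -0.6 -1.7]
30 19.62 [-61.3  -2.  136.7] [-1.7  0.1 -0.8]
36 20.05 [-50.9  -2.  149.8] [-0.4 -0.2 -0.7]
cover_front [([-57.2, -3.0, 172.2], 0.68)]
cover_rear [([-244.1, -53.5, -0.9], 0.44)]
```

View pics/side2.png

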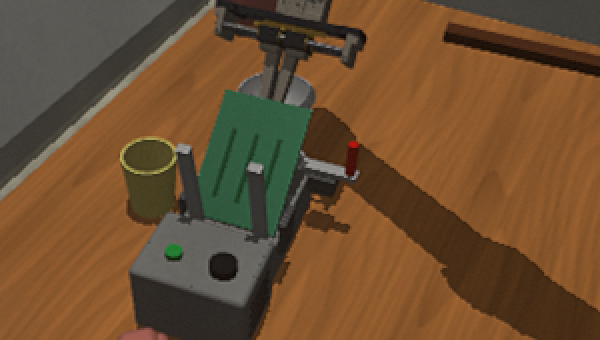

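The cover, with its front edge near (270,100), is rising on the fingers and is still square between the bars. I'll carry on.

```bash
python3 - <<'E'
from h import *
import cv2
lift([42,48,54,60,66,72,78],np.load("f0.npy"))
p,d=viewer.read_camera("side"); cv2.imwrite("pics/side3.png",p[100:270,200:500,::-1].repeat(2,0).repeat(2,1))
for n in ("cover_front","cover_rear"):
    q=tip_of("side",n); print(n,[(np.round((a["at"]-O)@A*1000,1).tolist(),round(a["score"],2)) for a in q[:1]])
E
```

```text
42 20.62 [-40.8  -2.2 162.6] [-0.8  0.5 -0.2]
48 21.03 [-29.7  -2.1 173.7] [-0.7 -1.3 -0.3]
54 21.45 [-17.7  -2.  183.4] [-0.  -1.1  0.3]
60 21.87 [ -4.7  -1.9 191.8] [-0.5 -0.7 -0.4]
66 22.27 [  9.2  -2.  198.8] [-0.1 -0.1  0.4]
72 22.68 [ 23.8  -2.  204.4] [-0.7 -0.5 -0.2]
78 23.08 [ 38.   -1.9 208. ] [ 0.8 -1.6  0.3]
cover_front [([46.5, -0.5, 235.3], 0.82)]
cover_rear []
```

View pics/side3.png

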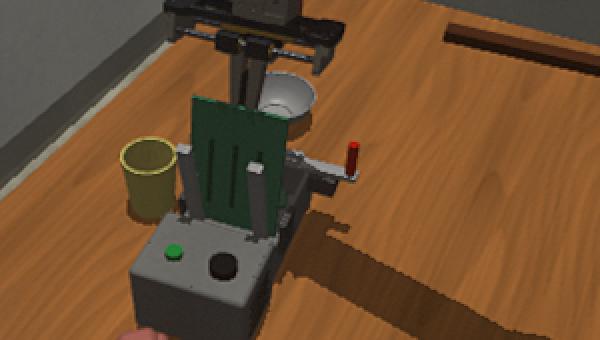

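The cover is at about 78°, upright and square at (240,160). Now the last part, slowly and with a low force limit.

```bash
python3 - <<'E'
from h import *
import cv2
f0=np.load("f0.npy")
lift([82,86,89,92,94,96,97,98,99,100,101,102],f0,lim=6)
p,d=viewer.read_camera("side"); cv2.imwrite("pics/side4.png",p[100:270,200:500,::-1].repeat(2,0).repeat(2,1))
for n in ("cover_front","cover_rear"):
    q=tip_of("side",n); print(n,[(np.round((a["at"]-O)@A*1000,1).tolist(),round(a["score"],2)) for a in q[:1]])
E
```

```text
82 23.54 [ 48.4  -2.  209.7] [ 1. -0.  0.]
86 23.85 [ 57.6  -2.  210.6] [ 1.5 -0.2  1. ]
89 24.12 [ 64.8  -2.  210.8] [ 0.1 -0.   0.5]
92 24.38 [ 72.   -2.  210.6] [ 0.7 -0.5  1.5]
94 24.63 [ 76.6  -2.  210.3] [ 1.6 -0.3 -0.4]
96 24.88 [ 81.5  -2.  209.8] [1.5 0.7 0.8]
97 25.13 [ 83.7  -2.  209.5] [ 0.7  0.2 -0.2]
98 25.38 [ 86.4  -2.  209.2] [ 1.1  0.4 -0.4]
99 25.63 [ 87.9  -2.  208.9] [-0.1 -0.3 -0.2]
100 25.88 [ 88.2  -2.1 208.8] [-4.5  0.8  1.8]
101 26.13 [ 88.4  -2.1 208.9] [-9.1  1.3  5.3]
STOP
cover_front [([104.2, 0.7, 234.9], 0.59)]
cover_rear [([69.6, 1.5, 76.9], 0.71)]
```

View pics/side4.png

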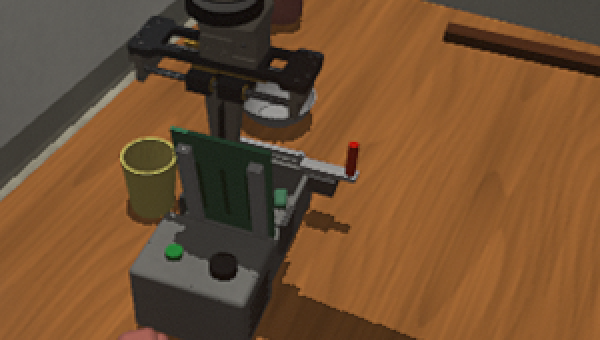

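The cover rests against both bars at (225,190), and the contact force confirms it. The rear edge is on the ledge at (70,77) and the front edge is at (104,235). I'll retract straight forward and verify.

```bash
python3 - <<'E'
from h import *
import cv2
s=env.sense(); p=s["ee_pos"]
env.movel(p-.02*ex,rate=.04)
env.movel(p-.12*ex+.06*ez,rate=.15)
env.pause(.5)
for c in ("side","top"):
    im,d=viewer.read_camera(c); cv2.imwrite(f"pics/{c}5.png",im[100:270,200:500,::-1].repeat(2,0).repeat(2,1))
    for n in ("bolt_knob","cover_front","cover_rear","bowl","mug","stone"):
        q=tip_of(c,n); print(c,n,[(np.round((a["at"]-O)@A*1000,1).tolist(),np.round(a["at"],3).tolist(),round(a["score"],2)) for a in q[:1]])
s=env.sense(); print(s["t"],s["wrist_force"])
E
```

```text
side bolt_knob [([-53.0, 111.7, 146.7], [0.508, -0.109, 0.147], 0.77)]
side cover_front [([105.1, -2.0, 233.8], [0.602, 0.061, 0.234], 0.78)]
side cover_rear [([68.7, 1.9, 76.6], [0.603, 0.024, 0.077], 0.71)]
side bowl [([-242.8, -52.7, 2.6], [0.693, -0.278, 0.003], 0.79)]
side mug [([6.5, -148.3, -0.3], [0.759, -0.02, -0.0], 0.79)]
side stone [([273.3, -27.3, 2.0], [0.608, 0.231, 0.002], 0.69)]
top bolt_knob []
top cover_front [([100.1, -2.5, 238.1], [0.603, 0.056, 0.238], 0.92)]
top cover_rear [([68.4, -3.8, 74.1], [0.608, 0.025, 0.074], 0.79)]
top bowl [([-246.1, -54.3, 0.3], [0.695, -0.282, 0.0], 0.82)]
top mug [([8.3, -148.0, -2.7], [0.758, -0.018, -0.003], 0.94)]
top stone [([269.6, -27.7, 1.8], [0.609, 0.228, 0.002], 0.61)]
29.1667 [-0.08967552 -0.18930373  0.94538549]
```

View pics/side5.png

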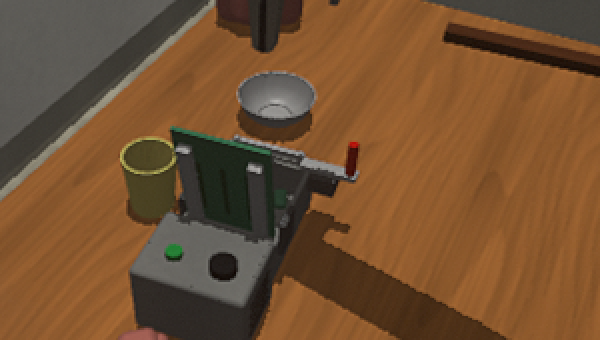

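The cover stands still against the bars at (225,190), the hand is clear at (262,30), the knob is home, and the bowl, cup and stone have not moved.

```bash
python3 -c "
from station import workorder
print(workorder.finish_job())"
```

```text
the job is handed in; nothing more can be done
None
```

The job is handed in: the bolt is back home, the cover stands on the ledge leaning on both rest bars, and the bowl, cup and stone are where they were. The hand-in call returned no verdict.

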